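Hold the air sampler's bayonet lid at its half-turn mark

ROBOT

A 6-joint arm with a two-finger parallel gripper is mounted at the origin on the work surface. World frame = base frame: x ahead of the robot, y to its left, z up, the work surface at z = 0. Lengths are in m, angles in rad, forces in N, time in s.
With the tool pointing down it reaches from about 0.225 to 0.875 m from the base axis. Payload 3.4 kg.
Tool frame: the origin (TCP) lies on the mounting face of the last link; the fingertips stand 173 mm ahead of it and the grasp point (between the pads) lies 155 mm ahead of it; z points along the fingers, x is the direction in which the jaws open and shut, and the axes are right-handed (so a half turn about z gives the same grasp; the last joint's range is limited). The gripper opens to 85 mm and grips with 20 to 120 N. Pads are 22 mm wide; open, the fingers measure 114 mm over their backs; the gripper's body (76 mm by 85 mm) begins 54 mm behind the grasp point. The pads swing forward as they close: fully open they stand 13 mm farther back than shut.
Start: joints at [-1.377, 0.276, 1.505, -0, 1.361, -0.121], TCP at [0.178, -0.547, 0.405] pointing down, gripper open.
Joint ranges: [-2.89, 2.89], [-0.75, 2.08], [0.22, 2.7], [-1.18, 4.32], [0.11, 2.71], [-2.7, 2.7]. Speed limits (rad/s): [2.57, 2.57, 3.14, 3.14, 3.14, 3.14].

INTERFACE

Orientations are given as a rotation vector (axis times angle).
In Python, from workcell import status, imaging, order gives the robot as it stands.
- The arm moves only by the tool servo_tool, never from a script. Its arguments are lists of equal length, an entry for each row: "claw": the finger opening in m, from 0 to 0.0854; "offset": the shift along the world's x, y, z in m, a list of three; "rotation": the turn, a rotation vector about the world's x, y, z in rad, a list of three. A call has exactly 5 rows; each row is the pose to reach, as a shift and turn from the pose commanded when the call began; what a row does not reach only later rows make up. A row lasts 1/10 s, in which the tool goes at most 50 mm and 8.59 degrees, less where a joint would pass 70% of its speed; a pose out of reach is approached as far as the arm can. A call with a gripper value outside its range is refused whole. The fingers move at their own pace and stop on an object; "grip_force" is the grip in N (left out, the last holds). Time passes only in rows, so rows that repeat a pose let the fingers close, or fill a call up. It gives the time, the measured TCP pose, the force and the opening at its end, in the units of the state.
- status.observe(): the state, without advancing time (a new reading comes with each control period).
- imaging.capture(name): name is "side" or "top" or "wrist"; returns a dict with "img" (384x512x3 uint8, red, green, blue), "depth" (384x512 float32, m along the optical axis (not along the pixel's ray), 0 where there is no reading), "fx", "fy", "cx", "cy" (pixels), "k1" (the pictures are not rectified: a ray, as slopes to the right and down, at radius r is drawn at 1 + k1 r^2 times it, then the intrinsics apply), "rvec" (rotation vector, rad) and "tvec" (3), from world to camera coordinates, as OpenCV has them; the wrist camera has in their place "tool_from_camera" (4x4, takes a point from camera to tool coordinates, whose origin is the TCP and whose axes are the tool frame's). Camera axes: x right, y down, z forward; pixel columns grow to the right and rows downward; lengths in m; the calibration is good to about 2 mm. A picture is of the moment at which its call begins: read the wrist's pose just before it.
- order.job_done(): hands the job in, once; it reports no verdict.
Trained networks look in the newest picture that a camera, given by its name, has taken for a name from the list of things; names that differ only in an ending like _2 or _b are one class to them, and where a whole thing is asked for, a point or a joint stands for the part that bears it (a point fixed in the world has none). Each returns a list of dicts, best first, with "p" (0 to 1); they miss things now and then, are a little off and sometimes report something else, mostly with a low value. They report only what shows in the picture. A call takes as long as a camera call.
- imaging.cut_out(camera, name): "pixels" (384x512 bool, what is visible of it) and "box" ([left, top, width, height] in pixels, round what is visible of it).
- imaging.spot_point(camera, name): "position" ([column, row] in pixels: a listed point, or the origin of a listed thing).
The state is a dict: "clock": time; "joints": joint angles; "joint_vel": joint speeds; "tau": joint torques, N m; "ee_pos": TCP position; "tcp_rot": TCP orientation; "wrist_force": force on the tool from outside, world axes, zero at the start; "torque": the same for the moment, N m; "finger_gap": finger opening in m.
Only numpy, scipy, OpenCV 4.12 (cv2) and the standard library are available. Lean on these libraries where they do the work, as an engineer would, in place of code of your own. Each camera call takes 0.05 s, during which the arm holds its last target.

TASK

Load the air sampler: stand the fresh cartridge (white with a blue stem) squarely on the floor of its well, slip the yellow spacer over the stem, flange down, onto the cartridge, then put the bayonet lid on with its lugs down through the two slots and twist it clockwise, seen from above, until its arrows point at the green half-turn marks, well short of the lock click at the red marks. The lid is sprung and turns back if let go: finish while still gripping it there. Leave the used brown cartridge with the black stem and everything else on the desk where they are.

Things in the scene. Friction and masses are not known exactly. Their poses are not given: they have to be found in the camera images.
- sampler: Bench air sampler, fixed: white housing 190 x 190 x 50 mm with an upright blue collar on top, outer diameter 104 mm, rim 94 mm above the desk. Origin: centre of its underside, on the collar's axis; z up. The collar's 10 mm thick lip (inner diameter 77 mm) is cut by two lug slots, 20 mm wide and open out to radius 47 mm, on the sampler's own +x and -x sides (black lines on the housing).
- well (a point): Centre of the well's floor on the collar's axis, 50 mm above the desk. The well is 72 mm in diameter and 20 mm deep; above it, 70 to 84 mm above the desk, runs the lug track (radius 47 mm), then the lip (84 to 94 mm).
- half_mark: The pair of green half-turn lines on the housing outside the collar. Origin at the sampler's origin; its x axis runs through both green lines, 0.70 rad clockwise (seen from above) of the sampler's x axis. Red lines: locked, at 1.40 rad; the lock's sprung catch is first met at 0.87 rad. Turning anticlockwise from the slots is stopped.
- valve_ring (a joint): Spring-returned ring in the lug track that the lid's lugs push round. 0 at rest, growing in rad as the lid turns clockwise. The lid meets it about 0.08 rad after the slots, so it reads about 0.62 with the lid on the green marks. It pushes the lid back with 0.11 N m at 0 and 0.25 N m at the green marks; end stop 1.25.
- lid_grip (a point): Bayonet lid, loose, upright on the desk: white cap 100 mm in diameter with an orange grip bar on top, 64 mm long (lid's x), 18 mm wide (y), 28 mm high (39 to 67 mm above the lid's underside), a black arrow at each end. This point: the bar's centre, 53 mm above the underside; x along the bar, z up. Same after half a turn. Seated on the collar's rim, it is 127 mm above the desk.
- lid: The same lid: origin at the centre of its underside, same axes. 130 to 210 g. Cap from 20 to 39 mm up; below it a hollow skirt (outer diameter 72 mm, inner 62 mm, cavity 33 mm deep) with, at its foot, two orange lugs 14 mm wide, 8 mm high, reaching 43.5 mm from the axis on the lid's +x and -x sides, in line with the bar.
- fresh_center (a point): Fresh filter cartridge, loose, upright, 65 to 105 g: white disc 66 mm in diameter, 16 mm high, with a blue band, and a round blue stem 16 mm in diameter rising from its middle to 53 mm above the underside. This point: on the axis, 26.5 mm above the underside; z up. Standing in the well, this point is 76.5 mm above the desk; the stem then stands 9 mm above the rim and clears the lid.
- fresh: The same fresh cartridge: origin at the centre of its underside.
- spacer_center (a point): Yellow spacer, loose, standing flange down, about 50 g: a flange 60 mm in diameter and 5 mm thick with an upright round sleeve of outer diameter 30 mm in its middle, 37 mm high in all; a 22 mm hole runs right through. This point: on the axis, 18.5 mm above the underside; z up. On the cartridge in the well, this point is 84.5 mm above the desk.
- spacer: The same spacer: origin at the centre of its underside.
- used_center (a point): Used filter cartridge, same shape, brown with a black stem: leave alone. This point: on the axis, 26.5 mm above the underside.
- thermometer: White and blue hand-held infrared thermometer lying on the desk, about 155 x 100 x 40 mm. Origin under its middle. Leave alone.
- oximeter: White and blue fingertip oximeter, 58 x 32 x 31 mm. Origin under its centre. Leave alone.
- pen: Blue pen lying on the clipboard, 130 x 9 x 9 mm. Origin under its centre. Leave alone.
- rub: Amber jar, 56 mm in diameter, 110 mm tall. Origin under its centre. Leave alone.

How it is judged:
By the outcome, as a careful person would: the job done as asked, in the order asked, and still so for the second after the job is handed in, while the arm keeps its last pose, push and grip.
It also fails if it takes over 67 s, if anything falls off the work surface, if the arm or the gripper's body presses on something with over 40 N, if the wrist force passes 120 N, or if a joint passes its speed limit or range.

## Working session

There is one attempt and no reset: what is moved stays moved. The work goes in short steps, Python scripts to look and compute and a tool call to move; the robot and the scene stay as the last step left them, time stands still between calls to the robot, and variables do not carry over. Pictures are saved under pics/ and viewed, and the job is handed in when it is done.

Besides the shell and the picture viewer there is one more tool, called after "Call:" as name(argument=value, ...) on one line, values as JSON. servo_tool: Moves the arm, as the interface text tells. Its arguments: {"type":"object","properties":{"claw":{"type":"array"},"offset":{"type":"array"},"rotation":{"type":"array"},"grip_force":{"type":"number"}},"required":["claw","offset","rotation"]}

```bash
mkdir -p pics; ls; python3 - <<'E'
from workcell import status, imaging
import cv2
s=status.observe(); print(s)
for n in("top","side"):
    c=imaging.capture(n); cv2.imwrite(f"pics/{n}0.png",cv2.resize(c["img"][:,:,::-1],(768,576)))
    print(n,c["fx"],c["cx"],c["cy"],c["k1"],c["rvec"],c["tvec"])
E
```

```text
pics
{'clock': 0.0, 'joints': array([-1.37705005e+00,  2.76572233e-01,  1.50614982e+00, -2.68726637e-05,
        1.36067471e+00, -1.21009284e-01]), 'joint_vel': array([-0.00051982, -0.00135371, -0.00029468,  0.00031513,  0.00015536,
        0.00132018]), 'tau': array([-1.93521173e-04, -4.16769648e+01, -2.45805162e+01, -2.33146484e-04,
        1.10678151e-02, -5.68959322e-06]), 'ee_pos': array([ 0.17795311, -0.54653864,  0.40384575]), 'tcp_rot': array([-2.54117842e+00,  1.84510594e+00,  2.10268907e-03]), 'wrist_force': array([ 0.37591742,  0.09647044, -0.19654231]), 'torque': array([0.01696864, 0.01137008, 0.03107561]), 'finger_gap': 0.0849756195789027}
top 464.95292319701736 257.2297380400321 196.51813423416516 -0.04527862872885749 [ 2.09425692 -2.12825212  0.17741433] [0.08545121 0.56258344 1.18049951]
side 377.2386823996555 251.48778820219363 190.42608178949956 -0.08718199961915947 [ 1.01842925 -2.27994047  1.2209444 ] [0.4330709  0.26960264 0.80160193]
```

View pics/top0.png

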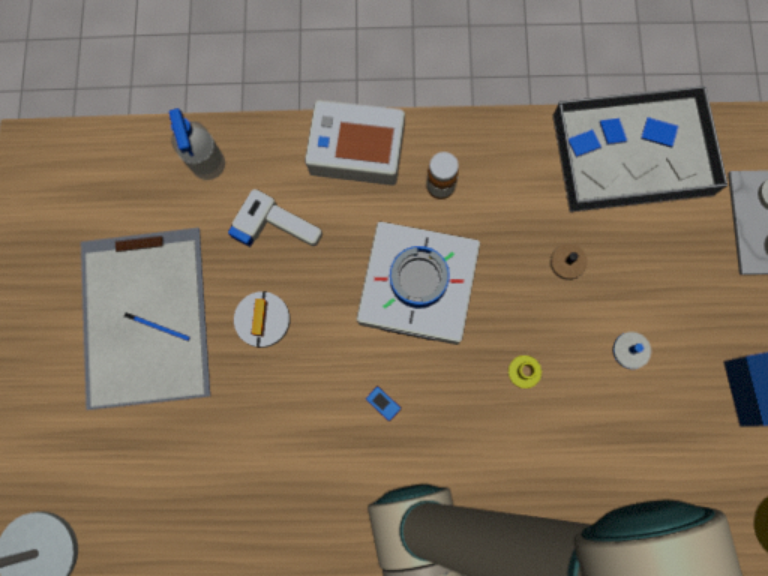

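View pics/side0.png

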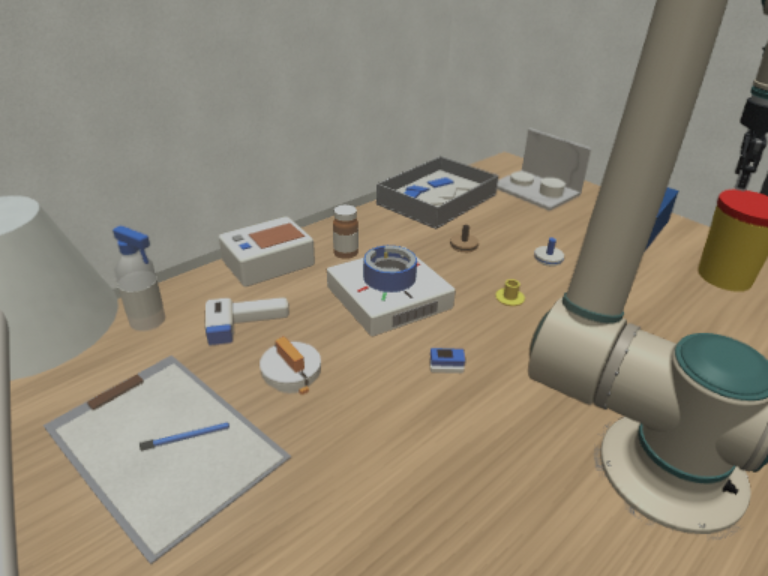

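The top view shows the sampler at (420,277), lid at (260,318), spacer at (525,371), fresh cartridge at (632,350) and used cartridge at (569,261), all in doubled pixels.

```bash
cat > h.py <<'E'
import numpy as np, cv2
from scipy.spatial.transform import Rotation as R
from scipy.optimize import least_squares
from workcell import status, imaging
def cam(n):
    s=status.observe(); c=imaging.capture(n)
    if n=="wrist":
        T=np.eye(4);T[:3,:3]=R.from_rotvec(s["tcp_rot"]).as_matrix();T[:3,3]=s["ee_pos"]
        c["W"]=T@np.array(c["tool_from_camera"])
    else:
        T=np.eye(4);T[:3,:3]=R.from_rotvec(c["rvec"]).as_matrix();T[:3,3]=np.ravel(c["tvec"]); c["W"]=np.linalg.inv(T)
    return c
def slopes(c,p):
    p=np.atleast_2d(np.asarray(p,float)); d=(p-[c["cx"],c["cy"]])/[c["fx"],c["fy"]]
    u=d.copy()
    for _ in range(20): u=d/(1+c["k1"]*(u**2).sum(1,keepdims=True))
    return u
def at_z(c,p,z):
    u=slopes(c,p); d=np.c_[u,np.ones(len(u))]@c["W"][:3,:3].T; o=c["W"][:3,3]
    return o+d*((z-o[2])/d[:,2])[:,None]
def cloud(c):
    v,u=np.mgrid[:384,:512]; p=np.c_[u.ravel(),v.ravel()]; s=slopes(c,p); z=c["depth"].ravel()
    X=(np.c_[s,np.ones(len(s))]*z[:,None])@c["W"][:3,:3].T+c["W"][:3,3]
    X[z==0]=np.nan
    return X.reshape(384,512,3)
def proj(c,X):
    X=np.atleast_2d(X); q=(X-c["W"][:3,3])@c["W"][:3,:3]; s=q[:,:2]/q[:,2:]; s=s*(1+c["k1"]*(s**2).sum(1,keepdims=True))
    return s*[c["fx"],c["fy"]]+[c["cx"],c["cy"]]
def save(c,name,k=1.5):
    cv2.imwrite(f"pics/{name}.png",cv2.resize(c["img"][:,:,::-1],None,fx=k,fy=k))
E
python3 - <<'E'
from h import *
Z=dict(sampler=0,well=.05,lid_grip=.053,fresh_center=.0265,spacer_center=.0185,used_center=.0265,rub=0,oximeter=0,thermometer=0)
for n in("top","side"):
    c=cam(n)
    for k,z in Z.items():
        r=imaging.spot_point(n,k)
        for q in r[:2]: print(n,k,round(q["p"],2),np.round(q["position"],1),at_z(c,q["position"],z)[0].round(4))
E
```

```text
top sampler 0.98 [277.4 189.3] [0.5938 0.0212 0.    ]
top sampler 0.32 [422.  234.9] [ 0.4596 -0.3702  0.    ]
top well 0.75 [281.  187.1] [0.5893 0.0126 0.05  ]
top well 0.73 [347.8 249.5] [ 0.42   -0.1574  0.05  ]
top lid_grip 0.76 [172.9 210. ] [0.5318 0.3014 0.053 ]
top fresh_center 0.88 [422.3 234.9] [ 0.4569 -0.3622  0.0265]
top spacer_center 0.52 [347.6 245.1] [ 0.4341 -0.1628  0.0185]
top spacer_center 0.3 [171.5 209.3] [0.5396 0.3124 0.0185]
top used_center 0.71 [380.9 175.2] [ 0.6224 -0.2619  0.0265]
top rub 0.87 [294.9 124. ] [ 0.7837 -0.0331  0.    ]
top rub 0.33 [105.3 222.1] [0.5097 0.5014 0.    ]
top oximeter 0.64 [253.5 269.1] [0.3752 0.0904 0.    ]
top thermometer 0.81 [190.2 148.7] [0.7166 0.2665 0.    ]
side sampler 0.64 [261.5 200.1] [0.5784 0.0165 0.    ]
side well 0.94 [258.2 185.8] [0.5879 0.0233 0.05  ]
side well 0.75 [342.3 187.6] [ 0.4177 -0.16    0.05  ]
side lid_grip 0.57 [193.8 234.8] [0.5293 0.296  0.053 ]
side lid_grip 0.55 [339.  198.7] [ 0.3873 -0.1019  0.053 ]
side fresh_center 0.78 [366.4 166.6] [ 0.4597 -0.3617  0.0265]
side spacer_center 0.49 [342.6 188.6] [ 0.439  -0.1989  0.0185]
side used_center 0.74 [309.8 158.3] [ 0.6223 -0.2567  0.0265]
side used_center 0.39 [193.  238.7] [0.5446 0.2898 0.0265]
side rub 0.82 [228.2 170.7] [ 0.7758 -0.0162  0.    ]
side rub 0.49 [341.4 196.9] [ 0.4283 -0.1829  0.    ]
side oximeter 0.76 [295.9 241.9] [0.383  0.0783 0.    ]
side thermometer 0.97 [163.2 212.7] [0.7182 0.2737 0.    ]
side thermometer 0.7 [340.4 189.2] [ 0.4563 -0.2157  0.    ]
```

```bash
python3 - <<'E'
from h import *
c=cam("wrist"); print(c["tool_from_camera"],c["fx"]); save(c,"w0",1)
print(R.from_rotvec(status.observe()["tcp_rot"]).as_matrix().round(3))
c=cam("top"); im=c["img"]; save(c,"top1",1)
cv2.imwrite("pics/topcrop.png",cv2.resize(im[140:235,230:330,::-1],None,fx=6,fy=6,interpolation=cv2.INTER_CUBIC))
cv2.imwrite("pics/lidcrop.png",cv2.resize(im[180:245,140:210,::-1],None,fx=8,fy=8,interpolation=cv2.INTER_CUBIC))
E
```

```text
[[ 9.99999896e-01  2.92408571e-04  3.49488178e-04  1.05331623e-05]
 [-3.86503467e-04  9.50532689e-01  3.10624303e-01 -8.10728547e-02]
 [-2.41370730e-04 -3.10624406e-01  9.50532703e-01  3.17197402e-02]
 [ 0.00000000e+00  0.00000000e+00  0.00000000e+00  1.00000000e+00]] 286.1769780748384
[[ 0.31  -0.951  0.   ]
 [-0.951 -0.31  -0.   ]
 [ 0.     0.    -1.   ]]
```

View pics/topcrop.png

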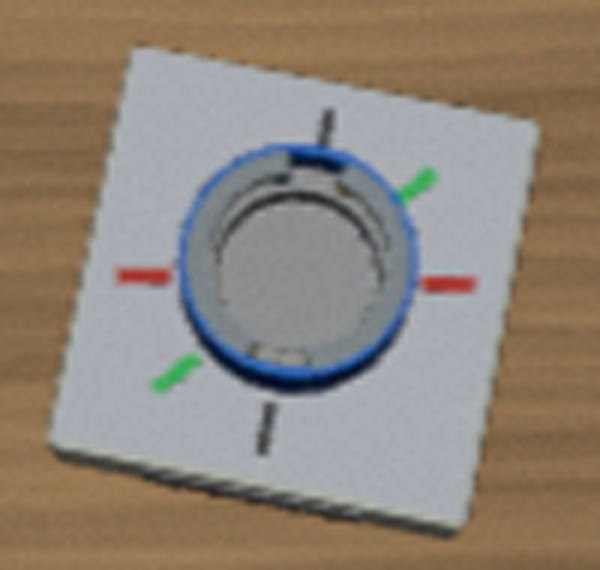

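View pics/w0.png

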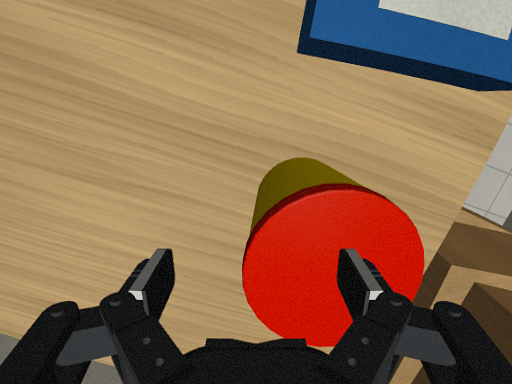

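View pics/lidcrop.png

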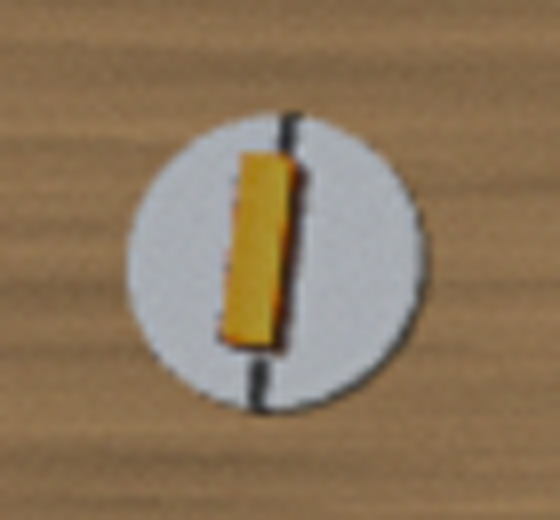

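Call:
servo_tool(claw=[0.085,0.085,0.085,0.085,0.085], offset=[[0.04,0.025,0],[0.08,0.052,0],[0.12,0.079,0],[0.16,0.106,0],[0.2,0.132,0]], rotation=[[0,0,0],[0,0,0],[0,0,0],[0,0,0],[0,0,0]])

```text
clock: 1.7
ee_pos: [0.3793, -0.4135, 0.4049]
tcp_rot: [2.542, -1.846, 0.001]
wrist_force: [-0.3, -1.0, 0.3]
finger_gap: 0.0847
```

Call:
servo_tool(claw=[0.085,0.07,0.06,0.05,0.05], offset=[[0.04,0.026,-0.015],[0.08,0.053,-0.04],[0.08,0.053,-0.055],[0.08,0.053,-0.055],[0.08,0.053,-0.055]], rotation=[[0,0,0],[0,0,0],[0,0,0],[0,0,0],[0,0,0]])

```text
clock: 2.2
ee_pos: [0.4579, -0.362, 0.3498]
tcp_rot: [2.542, -1.845, -0.001]
wrist_force: [0.6, -0.6, 0.1]
finger_gap: 0.0501
```

```bash
python3 - <<'E'
from h import *
s=status.observe(); print(s["clock"],s["ee_pos"],s["tcp_rot"],s["finger_gap"])
c=cam("wrist"); save(c,"w1",1.5); np.savez("w1.npz",**{k:c[k] for k in("img","depth","W","fx","fy","cx","cy","k1")})
for k in("fresh_center","fresh"):
  for q in imaging.spot_point("wrist",k)[:1]: print(k,q, at_z(c,q["position"],.0265 if k!="fresh" else 0))
X=cloud(c); m=(X[...,2]>.047)&(X[...,2]<.06)&(np.hypot(X[...,0]-.458,X[...,1]+.362)<.02)
print("stem top",m.sum(),X[m].mean(0), (X[m].min(0)+X[m].max(0))/2)
m=(X[...,2]>.011)&(X[...,2]<.021)&(np.hypot(X[...,0]-.458,X[...,1]+.362)<.05)
print("disc",m.sum(),(X[m].min(0)+X[m].max(0))/2,np.ptp(X[m],axis=0),X[m][:,2].mean())
E
```

```text
2.2 [ 0.45794184 -0.36195351  0.34984622] [ 2.54197417e+00 -1.84514238e+00 -6.27638517e-04] 0.05005976827230065
fresh_center {'position': [256.2, 180.1], 'p': 0.73} [[ 0.46026    -0.36220232  0.0265    ]]
fresh {'position': [261.0, 174.0], 'p': 0.95} [[ 0.46202225 -0.36747636  0.        ]]
stem top 213 [ 0.46438285 -0.3639624   0.05176834] [ 0.46370438 -0.3641122   0.05050071]
disc 2489 [ 0.4636587  -0.36404096  0.01554806] [0.06589132 0.06526082 0.00901451] 0.015154197090107098
```

View pics/w1.png

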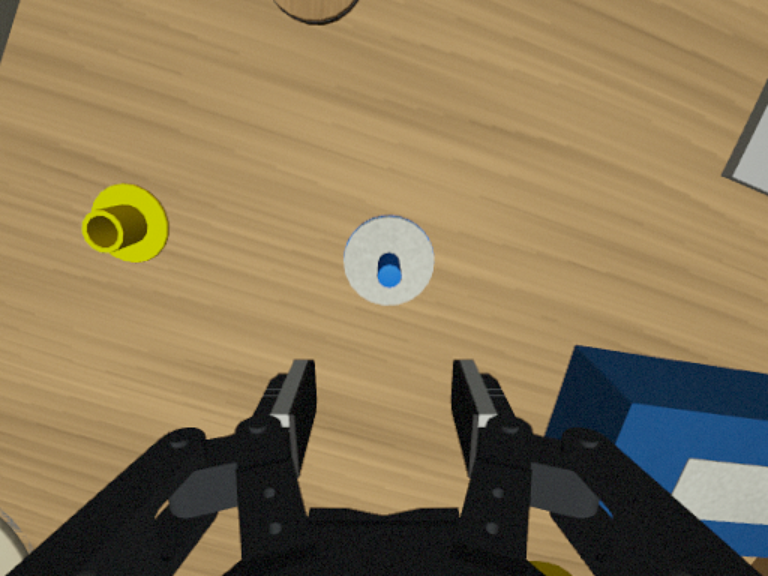

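The picture shows the fresh cartridge at (389,262), spacer at (115,230) and the blue box at lower right, at 1.5x. Cloud gives the disc 66 mm wide, top 15 mm: plausible.

```bash
python3 - <<'E'
from h import *
c=dict(np.load("w1.npz")); X=cloud(c); im=c["img"].astype(int)
y=(im[...,0]>120)&(im[...,1]>120)&(im[...,2]<60)
P=X[y]; print(len(P),np.nanmin(P,0),np.nanmax(P,0))
f=P[(P[:,2]<.009)]; t=P[P[:,2]>.034]
from scipy.spatial import ConvexHull
for a in(f,t):
    e=cv2.fitEllipse((a[ConvexHull(a[:,:2]).vertices][:,:2]*1e4).astype(np.float32)); print(np.array(e[0])/1e4,np.array(e[1])/10,a[:,2].mean())
b=(im[...,2]>im[...,0]+30)&(X[...,2]>.02)
m=b&(np.arange(512)[None]>340); print("box",np.nanmin(X[m],0),np.nanmax(X[m],0), "near:",np.nanmin(np.hypot(X[m][:,0]-.464,X[m][:,1]+.364)))
E
```

```text
1507 [ 0.39934207 -0.20006818 -0.00219732] [ 0.4597351  -0.14147843  0.03782883]
[ 0.42860884 -0.16922665] [59.31743164 62.95994873] 0.0038564938486225107
[ 0.4299041  -0.17067389] [28.6462616  29.40783691] 0.035901575445789015
box [ 0.34676717 -0.71156807  0.02000905] [ 0.49084289 -0.40511817  0.2638921 ] near: 0.04457554749684853
```

```bash
python3 - <<'E'
from h import *
c=dict(np.load("w1.npz")); X=cloud(c)
for u,v in((384,232),(390,232),(390,240),(420,236),(460,240),(380,260),(372,290)): print(u,v,X[v,u].round(3))
E
```

```text
384 232 [ 0.441 -0.532  0.006]
390 232 [ 0.444 -0.538  0.007]
390 240 [ 0.44  -0.532  0.023]
420 236 [ 0.45  -0.58   0.003]
460 240 [ 0.459 -0.637 -0.001]
380 260 [ 0.409 -0.537  0.017]
372 290 [ 0.37  -0.543  0.022]
```

Call:
servo_tool(claw=[0.045,0.045,0.045,0.045,0.045], offset=[[0.006,-0.002,-0.04],[0.006,-0.002,-0.08],[0.006,-0.002,-0.12],[0.006,-0.002,-0.153],[0.006,-0.002,-0.153]], rotation=[[0,0,0],[0,0,0],[0,0,0],[0,0,0],[0,0,0]])

```text
clock: 2.85
ee_pos: [0.462, -0.3634, 0.1934]
tcp_rot: [-2.54, 1.847, 0.013]
wrist_force: [-0.2, 1.1, 0.6]
finger_gap: 0.045
```

Call:
servo_tool(claw=[0.0,0.0,0.0,0.0,0.0], offset=[[0,0,0],[0,0,0],[0,0,0],[0,0,0],[0,0,0]], rotation=[[0,0,0],[0,0,0],[0,0,0],[0,0,0],[0,0,0]], grip_force=40)

```text
clock: 3.35
ee_pos: [0.4648, -0.3648, 0.1993]
tcp_rot: [2.541, -1.845, 0.009]
wrist_force: [-1.2, -2.4, 7.0]
finger_gap: 0.0146
```

Call:
servo_tool(claw=[0,0,0,0,0], offset=[[0,0,0.03],[0,0.01,0.075],[0.003,0.035,0.115],[0.006,0.07,0.145],[0.01,0.115,0.155]], rotation=[[0,0,0],[0,0,0],[0,0,0],[0,0,0],[0,0,0]])

```text
clock: 3.85
ee_pos: [0.4748, -0.249, 0.3563]
tcp_rot: [2.54, -1.848, 0.014]
wrist_force: [0.6, 1.0, -0.3]
finger_gap: 0.0146
```

Call:
servo_tool(claw=[0,0,0,0,0], offset=[[0.004,0.048,0],[0.008,0.096,0],[0.012,0.144,0],[0.016,0.19,0],[0.02,0.225,0]], rotation=[[0,0,0],[0,0,0],[0,0,0],[0,0,0],[0,0,0]])

```text
clock: 4.35
ee_pos: [0.4932, -0.0211, 0.3525]
tcp_rot: [-2.542, 1.844, -0.001]
wrist_force: [0.4, -0.3, 0.6]
finger_gap: 0.0148
```

Call:
servo_tool(claw=[0,0,0,0,0], offset=[[0,0.008,0],[0,0.008,0],[0,0.008,0],[0,0.008,0],[0,0.008,0]], rotation=[[0,0,0],[0,0,0],[0,0,0],[0,0,0],[0,0,0]])

```text
clock: 4.85
ee_pos: [0.4941, -0.017, 0.3517]
tcp_rot: [2.54, -1.848, 0.0]
wrist_force: [-0.7, 0.5, -0.8]
finger_gap: 0.0149
```

```bash
python3 - <<'E'
from h import *
s=status.observe(); print(s["clock"],s["ee_pos"],s["tcp_rot"],s["finger_gap"],s["wrist_force"])
c=cam("wrist"); save(c,"w2",1.5); np.savez("w2.npz",**{k:c[k] for k in("img","depth","W","fx","fy","cx","cy","k1")})
E
```

```text
4.85 [ 0.49406391 -0.01695312  0.35172804] [ 2.54016334e+00 -1.84794553e+00  3.72390044e-04] 0.014884760474769743 [-0.72686973  0.47982379 -0.81503709]
```

View pics/w2.png

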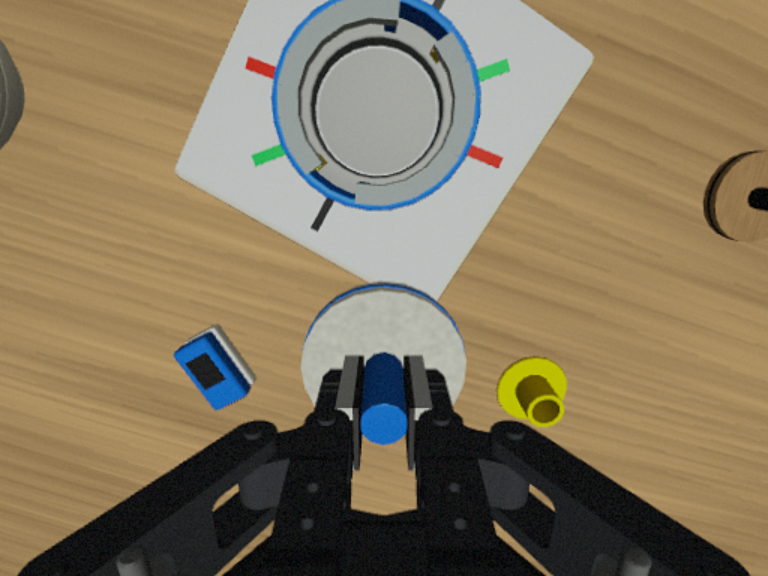

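The collar is at (377,104), the held cartridge at (384,365), upright between the pads; spacer at (535,388).

```bash
cat >> h.py <<'E'
from scipy.spatial import ConvexHull
def circ(P):
    P=P[:,:2]; f=lambda q:np.hypot(P[:,0]-q[0],P[:,1]-q[1])-q[2]
    r=least_squares(f,[*P.mean(0),.03],loss="soft_l1",f_scale=.001); return r.x
def hullcirc(P):
    P=P[np.isfinite(P[:,0])]; h=P[ConvexHull(P[:,:2]).vertices]; return circ(h)
def ld(n): return dict(np.load(n))
def sv(c,n): np.savez(n,**{k:c[k] for k in("img","depth","W","fx","fy","cx","cy","k1")})
def cols(im):
    im=im.astype(int); r,g,b=im[...,0],im[...,1],im[...,2]
    return dict(red=(r>140)&(g<90)&(b<90),green=(g>130)&(r<110)&(b<130),black=(r<70)&(g<70)&(b<70))
E
python3 - <<'E'
from h import *
c=ld("w2.npz"); X=cloud(c); Z=X[...,2]
ctr=np.array([.592,.015])
rr=np.hypot(X[...,0]-ctr[0],X[...,1]-ctr[1])
m=(rr<.062)&(abs(Z-.094)<.006); print("rim hull",hullcirc(X[m]),np.median(Z[m]))
P=X[m]
m2=(rr<.042)&(abs(Z-.05)<.006); print("floor",hullcirc(X[m2]),np.median(Z[m2]))
C=hullcirc(X[m])[:2]
hz=(rr>.055)&(rr<.09)&(abs(Z-.05)<.008)
print("housing z",np.median(Z[hz]))
k=cols(c["img"])
for n in k:
    mm=(k[n]&hz).astype(np.uint8); nn,l,st,cc=cv2.connectedComponentsWithStats(mm)
    for i in range(1,nn):
        if st[i,4]>25:
            p=at_z(c,cc[i],.05)[0]; print(n,st[i,4],cc[i].round(1),p.round(4),np.degrees(np.arctan2(p[1]-C[1],p[0]-C[0])).round(1))
# rim circle through image pixels at known z
# held
T=c["W"]
im=c["img"].astype(int)
m=(abs(Z-(Z[250,230]))<.004)&(np.hypot(X[...,0]-.494,X[...,1]+.017)<.045)
print("disc top z",Z[250,230],hullcirc(X[m]))
b=(im[...,2]>im[...,0]+40)&(np.hypot(X[...,0]-.494,X[...,1]+.017)<.02); print("stem top",np.nanmax(Z[b]),X[b][Z[b]>np.nanmax(Z[b])-.006].mean(0))
y=(im[...,0]>120)&(im[...,1]>120)&(im[...,2]<60)
for lo,hi in((-.003,.009),(.033,.042)):
    q=y&(Z>lo)&(Z<hi); print("spacer",hullcirc(X[q]))
E
```

```text
rim hull [0.59166659 0.01850787 0.0516995 ] 0.09302330123511335
floor [0.59209778 0.01860253 0.03610059] 0.0499278743739387
housing z 0.04919052057855891
red 146 [173.   44.5] [0.5953 0.0903 0.05  ] 87.1
red 158 [323. 104.] [ 0.5888 -0.0509  0.05  ] -92.4
green 170 [328.4  46.4] [ 0.6351 -0.0378  0.05  ] -52.3
green 162 [178.3 102.9] [0.5493 0.0742 0.05  ] 127.3
black 103 [214.5 142.4] [0.5249 0.0332 0.05  ] 167.6
disc top z 0.19626404977465112 [ 0.50224856 -0.01430191  0.02036953]
stem top 0.20663395125624445 [ 0.49470538 -0.01694387  0.20407816]
spacer [ 0.4253852  -0.17382967  0.03386864]
spacer [ 0.43005166 -0.16999047  0.01418585]
```

```bash
python3 - <<'E'
from h import *
c=ld("w2.npz"); X=cloud(c); Z=X[...,2]
m=(abs(Z-.169)<.006)&(np.hypot(X[...,0]-.494,X[...,1]+.017)<.045)
print(m.sum(),np.median(Z[m]),hullcirc(X[m]))
# tilt of disc: plane fit
P=X[(abs(Z-.169)<.006)&(np.hypot(X[...,0]-.494,X[...,1]+.017)<.03)]
A=np.c_[P[:,:2],np.ones(len(P))]; print(np.linalg.lstsq(A,P[:,2],rcond=None)[0])
E
```

```text
4771 0.16740360863164164 [ 0.49357909 -0.01716607  0.03292184]
[-0.0070585   0.00081143  0.17115604]
```

Call:
servo_tool(claw=[0,0,0,0,0], offset=[[0.035,0.013,0],[0.07,0.026,0],[0.098,0.0357,0],[0.0982,0.0357,-0.015],[0.0982,0.0357,-0.03]], rotation=[[0,0,0],[0,0,0],[0,0,0],[0,0,0],[0,0,0]])

```text
clock: 5.4
ee_pos: [0.5935, 0.0194, 0.3212]
tcp_rot: [-2.542, 1.846, -0.001]
wrist_force: [0.2, 0.6, -0.9]
finger_gap: 0.0148
```

Call:
servo_tool(claw=[0,0,0,0,0], offset=[[0,0,0],[0,0,0],[0,0,-0.005],[0,0,-0.01],[0,0,-0.014]], rotation=[[0,0,0],[0,0,0],[0,0,0],[0,0,0],[0,0,0]])

```text
clock: 5.9
ee_pos: [0.5921, 0.0198, 0.3078]
tcp_rot: [-2.542, 1.846, -0.001]
wrist_force: [-0.2, -0.2, -1.3]
finger_gap: 0.0149
```

```bash
python3 - <<'E'
from h import *
s=status.observe(); print(s["clock"],s["ee_pos"],s["tcp_rot"],s["finger_gap"],s["wrist_force"])
c=cam("wrist"); save(c,"w3",1.5); sv(c,"w3.npz")
E
```

```text
5.9 [0.59213101 0.01981688 0.30778578] [-2.54178417e+00  1.84588043e+00 -8.60349770e-04] 0.014864216047828137 [-0.16765478 -0.18627516 -1.32631521]
```

View pics/w3.png

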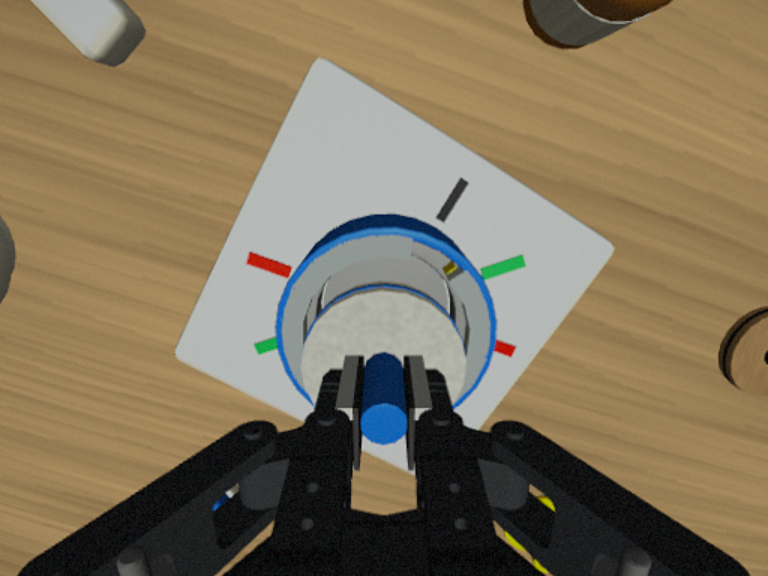

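The cartridge hovers over the collar, centred left–right (blue rim 276–496, disc 302–466). Lowering.

Call:
servo_tool(claw=[0,0,0,0,0], offset=[[0,-0.001,-0.012],[0,-0.001,-0.024],[0,-0.001,-0.036],[0,-0.001,-0.046],[0,-0.001,-0.052]], rotation=[[0,0,0],[0,0,0],[0,0,0],[0,0,0],[0,0,0]])

```text
clock: 6.45
ee_pos: [0.5918, 0.019, 0.254]
tcp_rot: [2.541, -1.845, -0.003]
wrist_force: [-0.0, 1.2, -0.4]
finger_gap: 0.0152
```

Call:
servo_tool(claw=[0,0,0,0,0], offset=[[0,0,-0.002],[0,0,-0.004],[0,0,-0.006],[0,0,-0.006],[0,0,-0.006]], rotation=[[0,0,0],[0,0,0],[0,0,0],[0,0,0],[0,0,0]])

```text
clock: 6.95
ee_pos: [0.5923, 0.0189, 0.2501]
tcp_rot: [-2.542, 1.846, -0.001]
wrist_force: [0.2, -0.0, -0.6]
finger_gap: 0.0146
```

Call:
servo_tool(claw=[0,0,0,0,0], offset=[[0,0,-0.001],[0,0,-0.002],[0,0,-0.002],[0,0,-0.002],[0,0,-0.002]], rotation=[[0,0,0],[0,0,0],[0,0,0],[0,0,0],[0,0,0]])

```text
clock: 7.45
ee_pos: [0.5923, 0.019, 0.2493]
tcp_rot: [-2.542, 1.845, -0.002]
wrist_force: [-0.9, 0.5, 6.3]
finger_gap: 0.0147
```

Call:
servo_tool(claw=[0.03,0.036,0.036,0.036,0.036], offset=[[0,0,0.001],[0,0,0.001],[0,0,0.012],[0,0,0.04],[0,0,0.085]], rotation=[[0,0,0],[0,0,0],[0,0,0],[0,0,0],[0,0,0]])

```text
clock: 7.95
ee_pos: [0.5914, 0.019, 0.3314]
tcp_rot: [2.539, -1.844, -0.009]
wrist_force: [1.3, -1.1, 0.3]
finger_gap: 0.0359
```

Call:
servo_tool(claw=[0.05,0.05,0.05,0.05,0.05], offset=[[-0.034,-0.04,0.02],[-0.068,-0.08,0.02],[-0.1,-0.12,0.02],[-0.13,-0.15,0.02],[-0.145,-0.17,0.02]], rotation=[[0,0,0],[0,0,0],[0,0,0],[0,0,0],[0,0,0]])

```text
clock: 8.45
ee_pos: [0.4445, -0.1525, 0.3535]
tcp_rot: [2.54, -1.847, -0.0]
wrist_force: [0.9, -0.1, -1.0]
finger_gap: 0.0498
```

```bash
python3 - <<'E'
from h import *
s=status.observe(); print(s["clock"],s["ee_pos"],s["tcp_rot"],s["finger_gap"],s["wrist_force"])
c=cam("wrist"); save(c,"w4",1.5); sv(c,"w4.npz")
X=cloud(c); Z=X[...,2]; im=c["img"].astype(int)
y=(im[...,0]>120)&(im[...,1]>120)&(im[...,2]<60)
for lo,hi in((.0,.009),(.032,.042)):
    q=y&(Z>lo)&(Z<hi); print("spacer",q.sum(),hullcirc(X[q]))
rr=np.hypot(X[...,0]-.592,X[...,1]-.0185)
m=(rr<.040)&(abs(Z-.066)<.004); print("disc in well",m.sum(),np.median(Z[m]))
if m.sum()>50:
    print(hullcirc(X[m])); P=X[m]; print(np.linalg.lstsq(np.c_[P[:,:2]-.3,np.ones(len(P))],P[:,2],rcond=None)[0])
E
```

```text
8.45 [ 0.44454803 -0.15254612  0.35345485] [ 2.53968397e+00 -1.84690546e+00 -1.49431986e-04] 0.04982752849878695 [ 0.89517837 -0.06095038 -0.98166308]
spacer 1152 [ 0.42978655 -0.1704815   0.0292842 ]
spacer 284 [ 0.42939197 -0.17052203  0.01462092]
disc in well 0 nan
  return _methods._mean(a, axis=axis, dtype=dtype,
  ret = ret.dtype.type(ret / rcount)
```

View pics/w4.png

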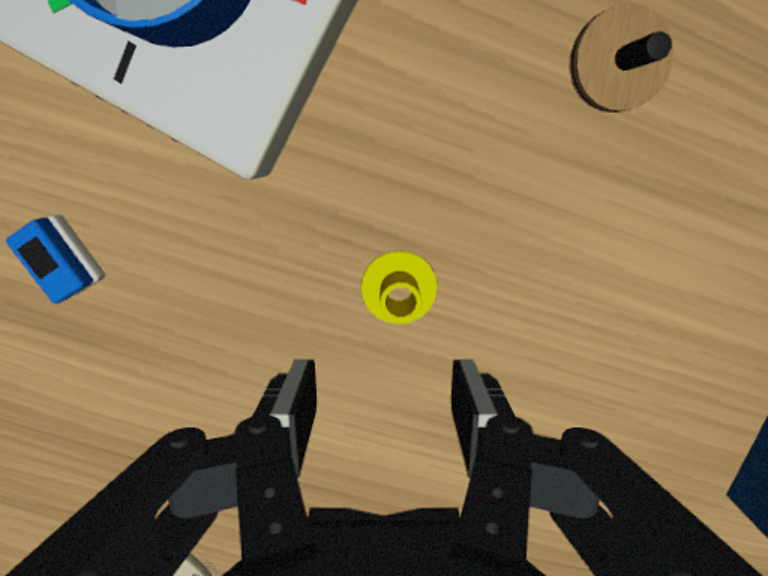

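The spacer stands at (400,290), clear of the jaws; flange and sleeve fits agree within 0.5 mm.

Call:
servo_tool(claw=[0.05,0.05,0.05,0.05,0.05], offset=[[-0.015,-0.018,-0.04],[-0.015,-0.018,-0.09],[-0.015,-0.018,-0.135],[-0.015,-0.018,-0.17],[-0.015,-0.018,-0.17]], rotation=[[0,0,0],[0,0,0],[0,0,0],[0,0,0],[0,0,0]])

```text
clock: 9.0
ee_pos: [0.4307, -0.1682, 0.1796]
tcp_rot: [2.541, -1.846, -0.014]
wrist_force: [-0.0, -0.1, 1.2]
finger_gap: 0.0498
```

Call:
servo_tool(claw=[0.03,0.015,0.015,0.015,0.015], offset=[[0,0,0],[0,0,0],[0,0,0],[0,0,0],[0,0,0]], rotation=[[0,0,0],[0,0,0],[0,0,0],[0,0,0],[0,0,0]], grip_force=35)

```text
clock: 9.5
ee_pos: [0.4329, -0.1693, 0.1842]
tcp_rot: [-2.542, 1.845, -0.005]
wrist_force: [0.8, -0.5, 7.0]
finger_gap: 0.0289
```

Call:
servo_tool(claw=[0.015,0.015,0.015,0.015,0.015], offset=[[0,0,0.03],[0.005,0.008,0.075],[0.015,0.035,0.115],[0.025,0.07,0.145],[0.04,0.105,0.168]], rotation=[[0,0,0],[0,0,0],[0,0,0],[0,0,0],[0,0,0]])

```text
clock: 10.0
ee_pos: [0.472, -0.0631, 0.3537]
tcp_rot: [-2.54, 1.847, -0.005]
wrist_force: [1.6, -0.9, -0.0]
finger_gap: 0.0288
```

Call:
servo_tool(claw=[0.015,0.015,0.015,0.015,0.015], offset=[[0.012,0.025,0],[0.023,0.048,0],[0.023,0.048,0],[0.023,0.048,0],[0.023,0.048,0]], rotation=[[0,0,0],[0,0,0],[0,0,0],[0,0,0],[0,0,0]])

```text
clock: 10.5
ee_pos: [0.4947, -0.0166, 0.3506]
tcp_rot: [2.541, -1.846, -0.0]
wrist_force: [-0.5, 0.5, -1.0]
finger_gap: 0.0286
```

```bash
python3 - <<'E'
from h import *
s=status.observe(); print(s["clock"],s["ee_pos"],s["tcp_rot"],s["finger_gap"],s["wrist_force"])
e=s["ee_pos"]
c=cam("wrist"); save(c,"w5",1.5); sv(c,"w5.npz")
X=cloud(c); Z=X[...,2]; im=c["img"].astype(int)
y=(im[...,0]>100)&(im[...,1]>100)&(im[...,2]<70)&(np.hypot(X[...,0]-e[0],X[...,1]-e[1])<.05)
print("yellow z",np.nanpercentile(Z[y],[1,10,30,50,70,90,99]).round(4))
zf=np.nanpercentile(Z[y],10)
q=y&(abs(Z-zf)<.005); print("flange",q.sum(),hullcirc(X[q]))
q=y&(Z>np.nanmax(Z[y])-.005); print("sleeve top",q.sum(),hullcirc(X[q]))
rr=np.hypot(X[...,0]-.592,X[...,1]-.0185)
m=(rr<.062)&(abs(Z-.094)<.006); print("rim",hullcirc(X[m]))
m=(rr<.040)&(abs(Z-.066)<.004); print("disc in well",m.sum(),np.median(Z[m]))
print(hullcirc(X[m])); P=X[m]; print(np.linalg.lstsq(np.c_[P[:,:2],np.ones(len(P))],P[:,2],rcond=None)[0])
m=(rr<.015)&(Z>.095); print("stem top",m.sum(),np.median(Z[m]),hullcirc(X[m]))
E
```

```text
10.5 [ 0.49470989 -0.01661433  0.35064803] [ 2.54107551e+00 -1.84574975e+00 -3.48618453e-04] 0.028615104062628467 [-0.53585228  0.46195595 -0.97156029]
yellow z [0.1674 0.1695 0.1702 0.1707 0.2009 0.2025 0.2034]
flange 2390 [ 0.50020869 -0.01648676  0.02209285]
sleeve top 6 [ 0.53378977 -0.00384494  0.03045611]
rim [0.59160133 0.01844911 0.05166164]
disc in well 6488 0.06539457987665001
[0.59198579 0.01849721 0.03985638]
[ 0.00299269 -0.00029978  0.06415388]
stem top 442 0.10212526284021935 [0.59182167 0.01868172 0.00797038]
```

View pics/w5.png

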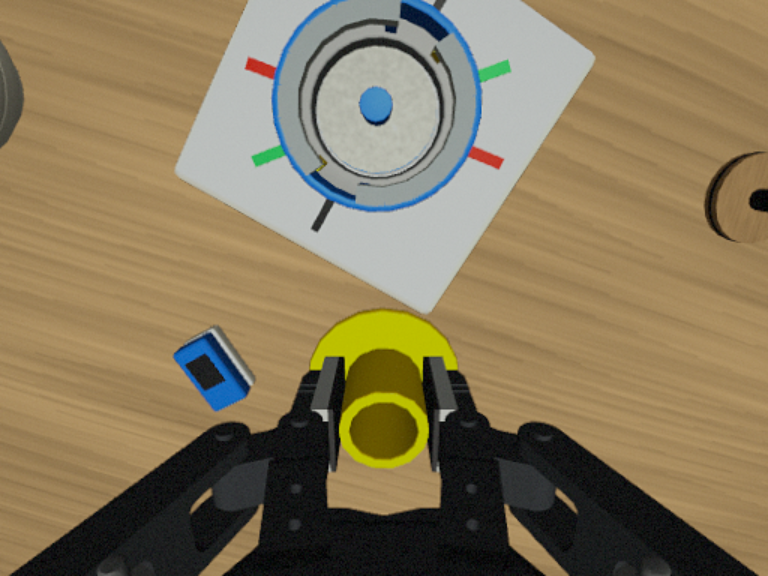

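Cartridge is flat in the well (plane tilt 0.3%, top at 65.4 mm); spacer held upright with its flange at (383,360). I'll fit its axis with known radii.

```bash
python3 - <<'E'
from h import *
c=ld("w5.npz");X=cloud(c); Z=X[...,2]; im=c["img"].astype(int); e=np.array([.4947,-.0166])
y=(im[...,0]>100)&(im[...,1]>100)&(im[...,2]<70)
cnt=max(cv2.findContours(y.astype(np.uint8),cv2.RETR_EXTERNAL,cv2.CHAIN_APPROX_NONE)[0],key=len)[:,0,:]
arc=cnt[cnt[:,1]<235]   # far flange edge
P=at_z(c,arc,.1695)   # top flange edge height
r=least_squares(lambda q:np.hypot(P[:,0]-q[0],P[:,1]-q[1])-.030,[*e],loss="soft_l1",f_scale=.0005); print("flange",len(arc),r.x,abs(r.fun).mean())
arc=cnt[(cnt[:,1]>285)]; P=at_z(c,arc,.2015)
r=least_squares(lambda q:np.hypot(P[:,0]-q[0],P[:,1]-q[1])-.015,[*e],loss="soft_l1",f_scale=.0005); print("sleeve",len(arc),r.x,abs(r.fun).mean())
E
```

```text
flange 127 [ 0.49048185 -0.01827613] 0.0029468994914892683
sleeve 0 [ 0.4947 -0.0166] nan<stdin>:9: RuntimeWarning: Mean of empty slice.
  ret = ret.dtype.type(ret / rcount)
```

```bash
python3 - <<'E'
from h import *
c=ld("w5.npz"); im=c["img"].astype(int)
print(im[206:212,256],im[300:316:3,256])
hsv=cv2.cvtColor(c["img"],cv2.COLOR_RGB2HSV); y=((hsv[...,0]>24)&(hsv[...,0]<36)&(hsv[...,1]>200)&(hsv[...,2]>60))
y[:200]=0
col=np.where(y[:,256])[0]; print(col.min(),col.max())
for v in(212,220,228,236): 
    q=np.where(y[v])[0]; print(v,q.min(),q.max())
# flange top edge pts
pts=np.array([[f(np.where(y[v])[0]) for f in (np.min,)][0:1]+[v] for v in range(208,236)]+[[np.where(y[v])[0].max()+1,v] for v in range(208,236)]+[[u,np.where(y[:,u])[0].min()] for u in range(235,278)],float)
P=at_z(c,pts,.1715)
r=least_squares(lambda q:np.hypot(P[:,0]-q[0],P[:,1]-q[1])-q[2],[.494,-.017,.03],loss="soft_l1",f_scale=.0005); print("flange",r.x,abs(r.fun).mean())
bot=np.array([[u,np.where(y[:,u])[0].max()+1] for u in range(236,278)],float)
P=at_z(c,bot,.2035)
r=least_squares(lambda q:np.hypot(P[:,0]-q[0],P[:,1]-q[1])-q[2],[.494,-.017,.015],loss="soft_l1",f_scale=.0005); print("sleeve",r.x,abs(r.fun).mean())
E
```

```text
[[138 115   0]
 [167 158   0]
 [185 187   0]
 [189 192   0]
 [190 193   0]
 [190 193   0]] [[103  85   0]
 [101  83   0]
 [162 151   0]
 [186 190   0]
 [168 149  83]
 [169 139  96]]
206 311
212 231 280
220 220 291
228 212 298
236 208 302
flange [ 0.492205   -0.01784628  0.02909741] 0.00017155096453895047
sleeve [ 0.49150197 -0.0177231   0.01441746] 0.0001414866535975157
```

Call:
servo_tool(claw=[0.015,0.015,0.015,0.015,0.015], offset=[[0.035,0.013,0],[0.07,0.026,0],[0.0998,0.0364,0],[0.0998,0.0364,-0.02],[0.0998,0.0364,-0.04]], rotation=[[0,0,0],[0,0,0],[0,0,0],[0,0,0],[0,0,0]])

```text
clock: 11.05
ee_pos: [0.596, 0.0195, 0.3103]
tcp_rot: [-2.541, 1.847, -0.002]
wrist_force: [-0.5, 0.2, -1.4]
finger_gap: 0.0287
```

Call:
servo_tool(claw=[0.015,0.015,0.015,0.015,0.015], offset=[[0,0,-0.01],[0,0,-0.01],[0,0,-0.01],[0,0,-0.01],[0,0,-0.01]], rotation=[[0,0,0],[0,0,0],[0,0,0],[0,0,0],[0,0,0]])

```text
clock: 11.55
ee_pos: [0.5952, 0.0202, 0.3019]
tcp_rot: [-2.541, 1.846, -0.003]
wrist_force: [-0.2, 0.9, -0.3]
finger_gap: 0.0289
```

```bash
python3 - <<'E'
from h import *
s=status.observe(); print(s["clock"],s["ee_pos"],s["tcp_rot"],s["finger_gap"],s["wrist_force"])
c=cam("wrist"); save(c,"w6",1.5); sv(c,"w6.npz")
E
```

```text
11.55 [0.59524966 0.02015421 0.30187627] [-2.54111252  1.84552704 -0.00296036] 0.028941210680887973 [-0.16915328  0.88500369 -0.26117817]
```

View pics/w6.png

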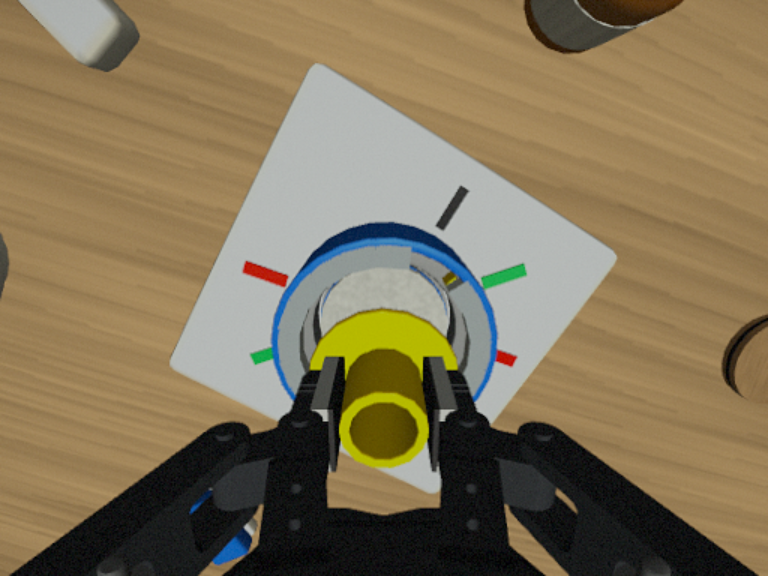

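Spacer centred over the collar (flange 311–458 in the rim 273–496). Lowering.

Call:
servo_tool(claw=[0.015,0.015,0.015,0.015,0.015], offset=[[-0.0007,-0.0003,-0.01],[-0.0007,-0.0003,-0.02],[-0.0007,-0.0003,-0.03],[-0.0007,-0.0003,-0.04],[-0.0007,-0.0003,-0.047]], rotation=[[0,0,0],[0,0,0],[0,0,0],[0,0,0],[0,0,0]])

```text
clock: 12.1
ee_pos: [0.594, 0.0201, 0.2521]
tcp_rot: [2.541, -1.845, -0.003]
wrist_force: [-0.4, -0.4, -0.3]
finger_gap: 0.0291
```

Call:
servo_tool(claw=[0.015,0.015,0.015,0.015,0.015], offset=[[0,0,-0.002],[0,0,-0.004],[0,0,-0.005],[0,0,-0.006],[0,0,-0.006]], rotation=[[0,0,0],[0,0,0],[0,0,0],[0,0,0],[0,0,0]])

```text
clock: 12.6
ee_pos: [0.5936, 0.0202, 0.2502]
tcp_rot: [2.542, -1.845, -0.001]
wrist_force: [-7.0, -0.6, 13.9]
finger_gap: 0.0291
```

Call:
servo_tool(claw=[0.034,0.038,0.038,0.038,0.038], offset=[[0,0,0.002],[0,0,0.002],[0,0,0.012],[0,0,0.04],[0,0,0.085]], rotation=[[0,0,0],[0,0,0],[0,0,0],[0,0,0],[0,0,0]])

```text
clock: 13.1
ee_pos: [0.5936, 0.02, 0.3312]
tcp_rot: [2.539, -1.844, -0.009]
wrist_force: [1.0, 0.5, 0.9]
finger_gap: 0.0381
```

Call:
servo_tool(claw=[0.05,0.05,0.05,0.05,0.05], offset=[[-0.03,-0.005,0.02],[-0.06,-0.01,0.04],[-0.08,-0.02,0.045],[-0.08,-0.02,0.045],[-0.08,-0.02,0.045]], rotation=[[0,0,0],[0,0,0],[0,0,0],[0,0,0],[0,0,0]])

```text
clock: 13.6
ee_pos: [0.5145, -0.0, 0.3784]
tcp_rot: [-2.541, 1.846, -0.003]
wrist_force: [-0.2, -0.3, -0.1]
finger_gap: 0.05
```

```bash
python3 - <<'E'
from h import *
s=status.observe(); print(s["clock"],s["ee_pos"],s["tcp_rot"],s["finger_gap"],s["wrist_force"],s["joints"])
c=cam("wrist"); save(c,"w7",1.5); sv(c,"w7.npz")
X=cloud(c); Z=X[...,2]
rr=np.hypot(X[...,0]-.592,X[...,1]-.0185)
m=(rr<.062)&(abs(Z-.094)<.006)&(rr>.037); print("rim",hullcirc(X[m]))
hsv=cv2.cvtColor(c["img"],cv2.COLOR_RGB2HSV); y=((hsv[...,0]>24)&(hsv[...,0]<36)&(hsv[...,1]>200)&(hsv[...,2]>60))&(rr<.04)
m=y&(abs(Z-.071)<.004);P=X[m]; print("flange",m.sum(),np.median(Z[m]),hullcirc(P),np.linalg.lstsq(np.c_[P[:,:2],np.ones(len(P))],P[:,2],rcond=None)[0])
m=y&(abs(Z-.103)<.005); print("sleeve",m.sum(),np.median(Z[m]),hullcirc(X[m]))
m=~y&(rr<.012)&(Z>.09); print("stem",m.sum(),np.median(Z[m]),hullcirc(X[m]))
E
```

```text
13.6 [ 5.14522871e-01 -2.60038433e-05  3.78359668e-01] [-2.54067859  1.84580717 -0.002626  ] 0.05002777772130101 [-0.2367127  -0.26470098 -0.09426213] [-1.35445219e-01  2.01472830e-01  1.67494395e+00  2.80088215e-04
  1.26313420e+00  1.12105378e+00]
rim [0.59191172 0.01866287 0.05184399]
flange 1659 0.07002740403475155 [0.58983572 0.019042   0.02897778] [-0.00296216 -0.00168269  0.07179768]
sleeve 482 0.10182973977997196 [0.58987133 0.01881454 0.01470948]
stem 297 0.10201959366591873 [0.59346737 0.01980451 0.00904791]
```

View pics/w7.png

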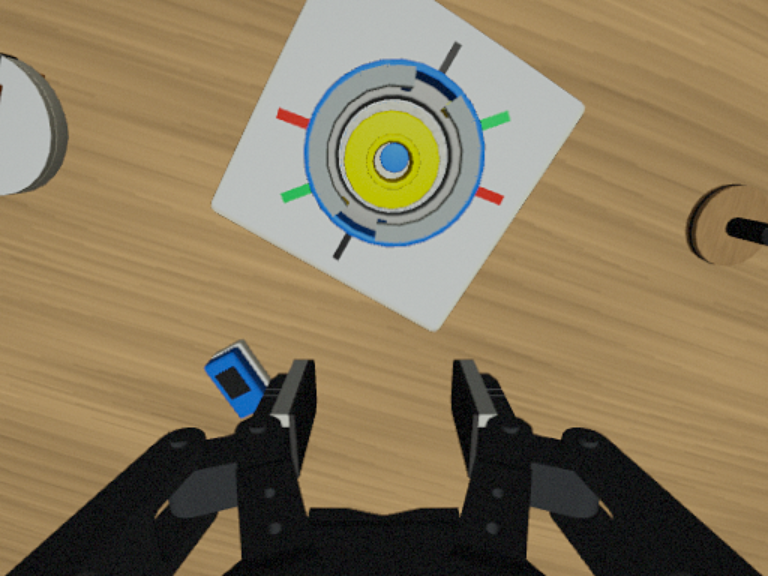

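Spacer lies flat round the stem (394,158), flange top at 70 mm. On to the lid, turning the tool +156° on the way.

Call:
servo_tool(claw=[0.05,0.05,0.05,0.05,0.05], offset=[[0,0.02,0],[0,0.04,0],[0,0.06,0],[0,0.08,0],[0,0.1,0]], rotation=[[0,0,0.145],[0,0,0.29],[0,0,0.435],[0,0,0.58],[0,0,0.725]])

```text
clock: 14.15
ee_pos: [0.5154, 0.1013, 0.3768]
tcp_rot: [3.034, -0.815, -0.001]
wrist_force: [-0.3, 0.3, 0.8]
finger_gap: 0.0499
```

Call:
servo_tool(claw=[0.05,0.05,0.05,0.05,0.05], offset=[[0,0.02,0],[0,0.04,0],[0,0.06,0],[0,0.08,0],[0,0.1,0]], rotation=[[0,0,0.145],[0,0,0.29],[0,0,0.435],[0,0,0.58],[0,0,0.725]])

```text
clock: 14.65
ee_pos: [0.5153, 0.2016, 0.3767]
tcp_rot: [-3.126, -0.314, 0.001]
wrist_force: [1.1, -0.2, -0.6]
finger_gap: 0.0503
```

Call:
servo_tool(claw=[0.05,0.05,0.05,0.05,0.05], offset=[[0,0.02,0],[0,0.04,0],[0,0.06,0],[0,0.08,0],[0,0.1,0]], rotation=[[0,0,0.145],[0,0,0.29],[0,0,0.435],[0,0,0.58],[0,0,0.725]])

```text
clock: 15.15
ee_pos: [0.5152, 0.3018, 0.3765]
tcp_rot: [-2.811, -1.402, 0.002]
wrist_force: [0.6, -0.1, 0.2]
finger_gap: 0.0502
```

Call:
servo_tool(claw=[0.05,0.05,0.05,0.05,0.05], offset=[[0,0,0],[0,0,0],[0,0,0],[0,0,0],[0,0,0]], rotation=[[0,0,0.145],[0,0,0.29],[0,0,0.435],[0,0,0.55],[0,0,0.55]])

```text
clock: 15.65
ee_pos: [0.5151, 0.3009, 0.3766]
tcp_rot: [-2.331, -2.105, 0.001]
wrist_force: [0.4, 0.2, -0.6]
finger_gap: 0.05
```

```bash
python3 - <<'E'
from h import *
s=status.observe(); M=R.from_rotvec(s["tcp_rot"]).as_matrix(); print(s["clock"],s["ee_pos"],np.degrees(np.arctan2(M[1,0],M[0,0])),M[:,2],s["joints"])
c=cam("wrist"); save(c,"w8",1.5); sv(c,"w8.npz")
X=cloud(c); Z=X[...,2]
rr=np.hypot(X[...,0]-.531,X[...,1]-.30)
m=(rr<.065)&(abs(Z-.039)<.005); print("cap",m.sum(),np.median(Z[m]),hullcirc(X[m])); C=hullcirc(X[m])
m=(rr<.06)&(abs(Z-.067)<.005); P=X[m][:,:2]; print("bar",m.sum(),np.median(Z[m]))
b=cv2.minAreaRect((P*1e4).astype(np.float32)); print(np.array(b[0])/1e4,np.array(b[1])/10,b[2])
hz=(np.hypot(X[...,0]-C[0],X[...,1]-C[1])<.05)&(abs(Z-.039)<.006)
k=cols(c["img"])["black"]&hz
n,l,st,cc=cv2.connectedComponentsWithStats(k.astype(np.uint8))
for i in range(1,n):
    if st[i,4]>20: p=at_z(c,cc[i],.039)[0]; print("arrow",st[i,4],cc[i],p,np.degrees(np.arctan2(*(p[:2]-C[:2])[::-1])))
E
```

```text
15.65 [0.51508459 0.30089988 0.37658558] 84.18012571960742 [-1.16215982e-03 -1.14142869e-04 -9.99999318e-01] [ 4.11983582e-01  3.24809373e-01  1.50410214e+00  3.73020259e-04
  1.31379179e+00 -1.05733166e+00]
cap 4871 0.03837003287372326 [0.52898263 0.30257416 0.04972433]
bar 1021 0.0662220422764011
[0.52869731 0.30227888] [17.2930542  63.45487671] 84.87057495117188
```

View pics/w8.png

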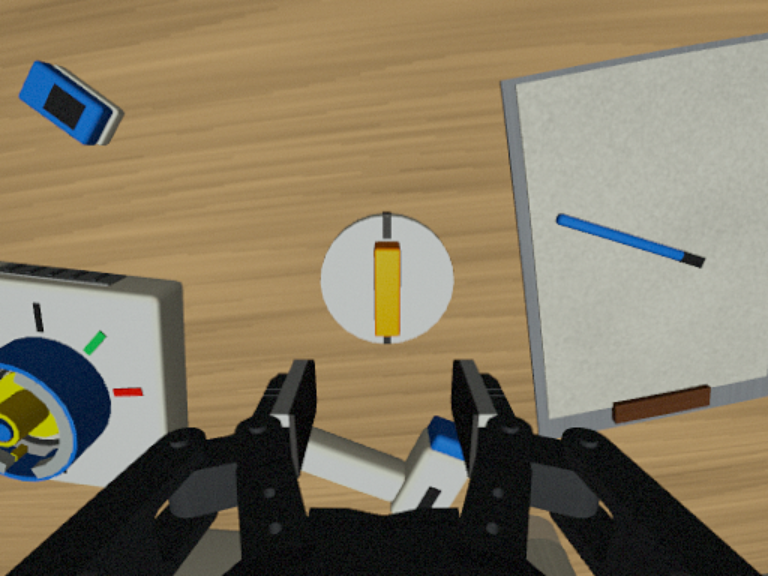

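The lid is at (387,278), bar vertical in the picture, so square to the jaws.

Call:
servo_tool(claw=[0.05,0.05,0.05,0.05,0.05], offset=[[0.0137,0.0016,-0.04],[0.0137,0.0016,-0.085],[0.0137,0.0016,-0.13],[0.0137,0.0016,-0.161],[0.0137,0.0016,-0.161]], rotation=[[0,0,0.005],[0,0,0.005],[0,0,0.005],[0,0,0.005],[0,0,0.005]])

```text
clock: 16.2
ee_pos: [0.5274, 0.3015, 0.2128]
tcp_rot: [-2.327, -2.107, 0.01]
wrist_force: [-0.4, -0.3, 0.7]
finger_gap: 0.05
```

Call:
servo_tool(claw=[0.04,0.03,0.02,0.0,0.0], offset=[[0,0,0],[0,0,0],[0,0,0],[0,0,0],[0,0,0]], rotation=[[0,0,0],[0,0,0],[0,0,0],[0,0,0],[0,0,0]], grip_force=100)

```text
clock: 16.7
ee_pos: [0.5285, 0.3018, 0.2188]
tcp_rot: [2.326, 2.11, 0.005]
wrist_force: [0.5, -0.3, 6.1]
finger_gap: 0.0161
```

Call:
servo_tool(claw=[0,0,0,0,0], offset=[[0,0,0],[0,0,0.02],[0,0,0.05],[0,-0.02,0.09],[0,-0.05,0.13]], rotation=[[0,0,0],[0,0,0],[0,0,0],[0,0,0],[0,0,0]])

```text
clock: 17.2
ee_pos: [0.5276, 0.2521, 0.3478]
tcp_rot: [-2.324, -2.113, -0.0]
wrist_force: [0.8, 0.2, -0.3]
finger_gap: 0.016
```

Call:
servo_tool(claw=[0,0,0,0,0], offset=[[0.022,-0.03,0.015],[0.05,-0.068,0.02],[0.078,-0.108,0.02],[0.106,-0.15,0.02],[0.134,-0.19,0.02]], rotation=[[0,0,-0.03],[0,0,-0.06],[0,0,-0.09],[0,0,-0.119],[0,0,-0.119]])

```text
clock: 17.7
ee_pos: [0.6624, 0.0599, 0.3672]
tcp_rot: [2.448, 1.968, 0.001]
wrist_force: [1.2, 0.1, -2.3]
finger_gap: 0.0159
```

Call:
servo_tool(claw=[0,0,0,0,0], offset=[[0.026,-0.04,0],[0.026,-0.04,0],[0.026,-0.04,0],[0.026,-0.04,0],[0.026,-0.04,0]], rotation=[[0,0,0],[0,0,0],[0,0,0],[0,0,0],[0,0,0]])

```text
clock: 18.2
ee_pos: [0.6873, 0.0229, 0.3669]
tcp_rot: [-2.446, -1.971, 0.0]
wrist_force: [0.3, -0.4, -2.4]
finger_gap: 0.016
```

```bash
python3 - <<'E'
from h import *
s=status.observe(); M=R.from_rotvec(s["tcp_rot"]).as_matrix(); e=s["ee_pos"]; print(s["clock"],e,np.degrees(np.arctan2(M[1,0],M[0,0])),M[:,2],s["joints"],s["finger_gap"])
c=cam("wrist"); save(c,"w9",1.5); sv(c,"w9.npz")
X=cloud(c); Z=X[...,2]
rr=np.hypot(X[...,0]-.592,X[...,1]-.0185)
m=(rr<.062)&(abs(Z-.094)<.006)&(rr>.037); print("rim",m.sum(),hullcirc(X[m]))
rl=np.hypot(X[...,0]-e[0],X[...,1]-e[1])
hsv=cv2.cvtColor(c["img"],cv2.COLOR_RGB2HSV)
o=(hsv[...,0]>8)&(hsv[...,0]<24)&(hsv[...,1]>180)&(hsv[...,2]>80)&(rl<.06); print("bar top",np.nanpercentile(Z[o],[50,90]))
m=(rl<.06)&(Z>.15)&(Z<.195)&(hsv[...,1]<60); print("cap z",np.median(Z[m]),m.sum())
E
```

```text
18.2 [0.68725208 0.02292703 0.36694878] 77.71688263029611 [-4.03343845e-04  4.93276664e-04 -9.99999797e-01] [-6.78796109e-02  4.66012481e-01  1.30091543e+00  4.73827005e-04
  1.37510063e+00 -1.42438743e+00] 0.01599467395546809
rim 5692 [0.59207705 0.01857508 0.05179116]
bar top [0.21393836 0.21477718]
cap z 0.18633180735947902 12718
```

View pics/w9.png

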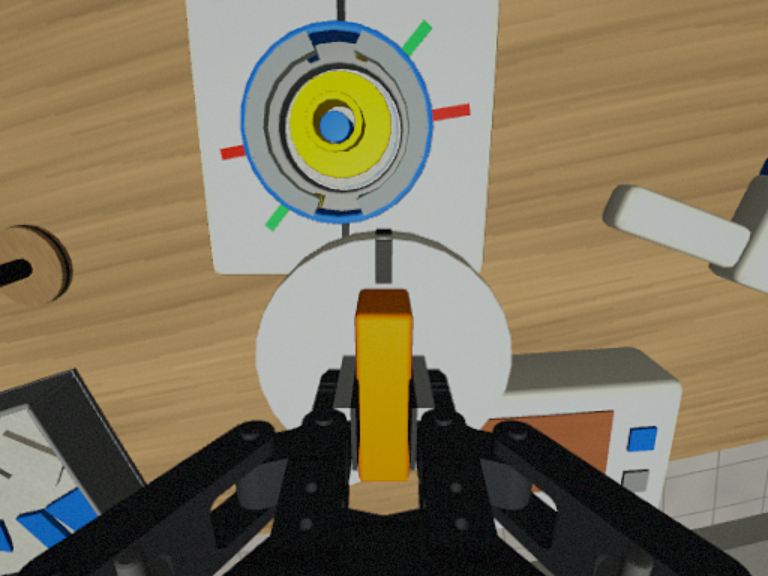

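The lid is held level at (384,350), its arrow in line with the bar; the collar at (337,122) with the slot lines vertical, roughly parallel to the bar.

```bash
cat > lidfit.py <<'E'
from h import *
def lidfit(c,e,ztop):
    X=cloud(c); Z=X[...,2]; rl=np.hypot(X[...,0]-e[0],X[...,1]-e[1])
    m=(abs(Z-ztop)<.005)&(rl<.062); q=m&(rl>.03)
    v,u=np.where(m); P=[]
    for col in range(512):
        r=v[u==col]
        if len(r) and r.min()<215: P.append(X[r.min(),col])
    for row in range(165,260):
        r=u[v==row]
        if len(r): P+= [X[row,r.min()],X[row,r.max()]]
    P=np.array(P)
    P=P[np.isfinite(P[:,0])&(abs(np.hypot(P[:,0]-e[0],P[:,1]-e[1])-.05)<.006)]
    r=least_squares(lambda q:np.hypot(P[:,0]-q[0],P[:,1]-q[1])-q[2],[*e[:2],.05],loss="soft_l1",f_scale=.0005)
    # bar direction
    hsv=cv2.cvtColor(c["img"],cv2.COLOR_RGB2HSV)
    o=(hsv[...,0]>8)&(hsv[...,0]<24)&(hsv[...,1]>180)&(hsv[...,2]>150)&(abs(Z-ztop-.028)<.006)&(rl<.06)
    b=cv2.minAreaRect((X[o][:,:2]*1e4).astype(np.float32))
    line=cv2.fitLine((X[o][:,:2]*1e3).astype(np.float32),cv2.DIST_HUBER,0,.01,.01).ravel()
    k=cols(c["img"])["black"]&m&(rl>.03)
    n,l,st,cc=cv2.connectedComponentsWithStats(k.astype(np.uint8))
    A=[at_z(c,cc[i],ztop)[0,:2] for i in range(1,n) if st[i,4]>60]
    print("lid",r.x,len(P),"bar",np.array(b[0])/1e4,np.array(b[1])/10,b[2],"line",np.degrees(np.arctan2(line[1],line[0])))
    for a in A: print("arrow",a,np.degrees(np.arctan2(*(a-r.x[:2])[::-1])))
    P=X[q&(hsv[...,1]<60)]; print("tilt",np.linalg.lstsq(np.c_[P[:,:2],np.ones(len(P))],P[:,2],rcond=None)[0])
    return r.x
E
python3 - <<'E'
from lidfit import *
c=ld("w9.npz"); lidfit(c,np.array([.6873,.0229]),.1863)
E
```

```text
lid [0.68635813 0.02370356 0.04931948] 354 bar [0.68668813 0.02372133] [17.45990295 63.64460449] 77.89405059814453 line -12.845419
arrow [0.64670853 0.03217782] 167.9357591022624
tilt [-0.00252124 -0.00065633  0.18804335]
```

Call:
servo_tool(claw=[0,0,0,0,0], offset=[[-0.03,-0.0015,0],[-0.065,-0.0035,0],[-0.0946,-0.0051,0],[-0.0946,-0.0051,-0.01],[-0.0946,-0.0051,-0.02]], rotation=[[0,0,0],[0,0,0],[0,0,0],[0,0,0],[0,0,0]])

```text
clock: 18.75
ee_pos: [0.5929, 0.0174, 0.3474]
tcp_rot: [2.445, 1.97, 0.003]
wrist_force: [0.1, -0.1, -1.9]
finger_gap: 0.0161
```

Call:
servo_tool(claw=[0,0,0,0,0], offset=[[0,0,-0.01],[0,0,-0.02],[0,0,-0.026],[0,0,-0.026],[0,0,-0.026]], rotation=[[0,0,0],[0,0,0],[0,0,0],[0,0,0],[0,0,0]])

```text
clock: 19.25
ee_pos: [0.5939, 0.0165, 0.3204]
tcp_rot: [-2.448, -1.969, 0.0]
wrist_force: [0.1, 0.6, -0.9]
finger_gap: 0.0155
```

```bash
python3 - <<'E'
from lidfit import *
s=status.observe(); M=R.from_rotvec(s["tcp_rot"]).as_matrix(); e=s["ee_pos"]; print(s["clock"],e,np.degrees(np.arctan2(M[1,0],M[0,0])),s["wrist_force"],s["finger_gap"])
c=cam("wrist"); save(c,"w10",1.5); sv(c,"w10.npz"); lidfit(c,e,e[2]-.2188+.0385)
E
```

```text
19.25 [0.59386852 0.01648976 0.3203616 ] 77.63440840497238 [ 0.05789669  0.61252394 -0.89003364] 0.015515190995455489
lid [0.59301089 0.0171801  0.0493614 ] 354 bar [0.59333403 0.01737282] [17.50217743 63.14544067] 77.4440689086914 line -13.159977
arrow [0.55268753 0.02611717] 167.50325290547164
tilt [-0.00365213 -0.00075798  0.14189413]
```

View pics/w10.png

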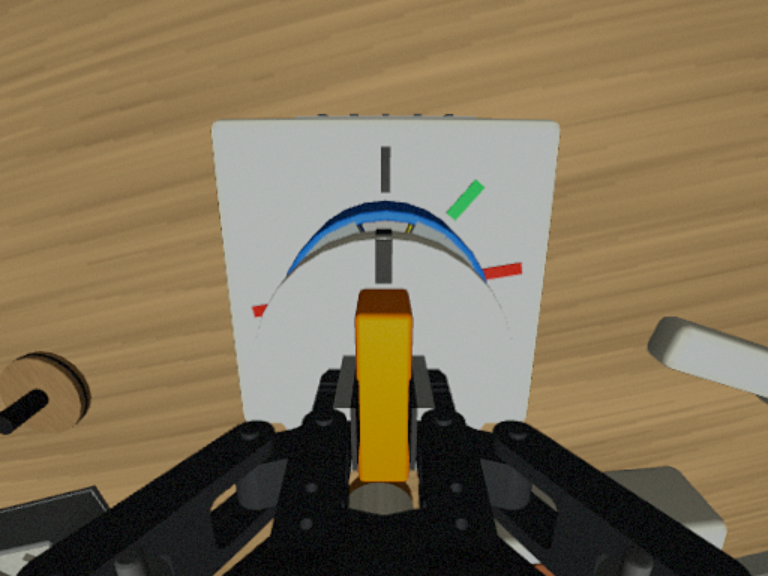

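The lid's arrow (384,255) lines up with the black line (385,170) and the slot (385,226); correcting ~1.5 mm and lowering.

Call:
servo_tool(claw=[0,0,0,0,0], offset=[[-0.0012,0.0014,0],[-0.0012,0.0014,0],[-0.0012,0.0014,-0.006],[-0.0012,0.0014,-0.012],[-0.0012,0.0014,-0.016]], rotation=[[0,0,0.003],[0,0,0.003],[0,0,0.003],[0,0,0.003],[0,0,0.003]])

```text
clock: 19.8
ee_pos: [0.5919, 0.018, 0.3038]
tcp_rot: [-2.444, -1.972, 0.001]
wrist_force: [0.2, 0.2, -1.7]
finger_gap: 0.016
```

Call:
servo_tool(claw=[0,0,0,0,0], offset=[[0,0,-0.003],[0,0,-0.006],[0,0,-0.009],[0,0,-0.011],[0,0,-0.011]], rotation=[[0,0,0],[0,0,0],[0,0,0],[0,0,0],[0,0,0]])

```text
clock: 20.3
ee_pos: [0.5922, 0.0179, 0.2934]
tcp_rot: [-2.444, -1.973, 0.0]
wrist_force: [0.5, -0.9, -1.0]
finger_gap: 0.0158
```

Nearly seated with no side force; press a touch to feel the rim.

Call:
servo_tool(claw=[0,0,0,0,0], offset=[[0,0,-0.001],[0,0,-0.002],[0,0,-0.002],[0,0,-0.002],[0,0,-0.002]], rotation=[[0,0,0],[0,0,0],[0,0,0],[0,0,0],[0,0,0]])

```text
clock: 20.8
ee_pos: [0.5922, 0.0179, 0.2928]
tcp_rot: [2.444, 1.973, 0.001]
wrist_force: [-3.1, -0.2, 6.2]
finger_gap: 0.0157
```

```bash
python3 - <<'E'
from lidfit import *
s=status.observe(); M=R.from_rotvec(s["tcp_rot"]).as_matrix(); e=s["ee_pos"]; print(s["clock"],e,np.degrees(np.arctan2(M[1,0],M[0,0])),s["wrist_force"],s["torque"],s["finger_gap"])
c=cam("wrist"); save(c,"w11",1.5); sv(c,"w11.npz"); lidfit(c,e,.1125)
E
```

```text
20.8 [0.59219693 0.01791766 0.29277996] 77.80655556122996 [-3.07856153 -0.15164935  6.22099594] [0.10535947 0.23597578 0.0072821 ] 0.01574253735469898
lid [0.59163522 0.0186076  0.04938404] 354 bar [0.59191455 0.01864967] [17.34961853 63.73369141] 77.6751480102539 line -12.686681
arrow [0.55115031 0.02740401] 167.74150891891279
tilt [-0.00018865  0.00041325  0.1122567 ]
```

View pics/w11.png

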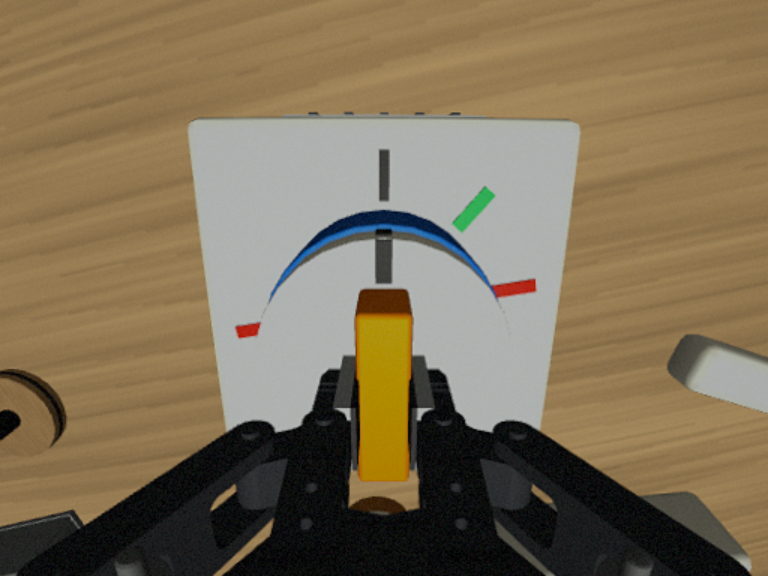

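The lid is seated: cap top flat at 112 mm, 6 N on the rim, arrow on the black line. Now twist.

Call:
servo_tool(claw=[0,0,0,0,0], offset=[[0,0,0.001],[0,0,0.001],[0,0,0.001],[0,0,0.001],[0,0,0.001]], rotation=[[0,0,-0.06],[0,0,-0.13],[0,0,-0.2],[0,0,-0.27],[0,0,-0.34]], grip_force=110)

```text
clock: 21.35
ee_pos: [0.5922, 0.0177, 0.2929]
tcp_rot: [2.744, 1.528, -0.001]
wrist_force: [-0.7, -0.4, 1.9]
finger_gap: 0.0159
```

Call:
servo_tool(claw=[0,0,0,0,0], offset=[[0,0,0],[0,0,0],[0,0,0],[0,0,0],[0,0,0]], rotation=[[0,0,-0.07],[0,0,-0.14],[0,0,-0.21],[0,0,-0.27],[0,0,-0.3]])

```text
clock: 21.85
ee_pos: [0.592, 0.0175, 0.2929]
tcp_rot: [2.94, 1.103, -0.002]
wrist_force: [-1.0, -1.8, 2.8]
finger_gap: 0.016
```

```bash
python3 - <<'E'
from lidfit import *
s=status.observe(); M=R.from_rotvec(s["tcp_rot"]).as_matrix(); e=s["ee_pos"]; print(s["clock"],e,np.degrees(np.arctan2(M[1,0],M[0,0])),s["wrist_force"],s["torque"],s["finger_gap"],s["joints"][5])
c=cam("wrist"); save(c,"w12",1.5); sv(c,"w12.npz"); lidfit(c,e,.1125)
E
```

```text
21.85 [0.59197528 0.01745803 0.29293177] 41.122280357775956 [-1.03032602 -1.84762094  2.81619378] [-0.32859246  0.23681865  0.28202074] 0.016013476924300555 -0.8042493243363203
lid [0.59166522 0.01891178 0.04933293] 354 bar [0.59199937 0.01861999] [17.30929871 64.18823853] 41.57283401489258 line -42.377846
arrow [0.56426787 0.04979075] 131.58102356915646
tilt [-0.00204705 -0.00045352  0.11344493]
```

View pics/w12.png

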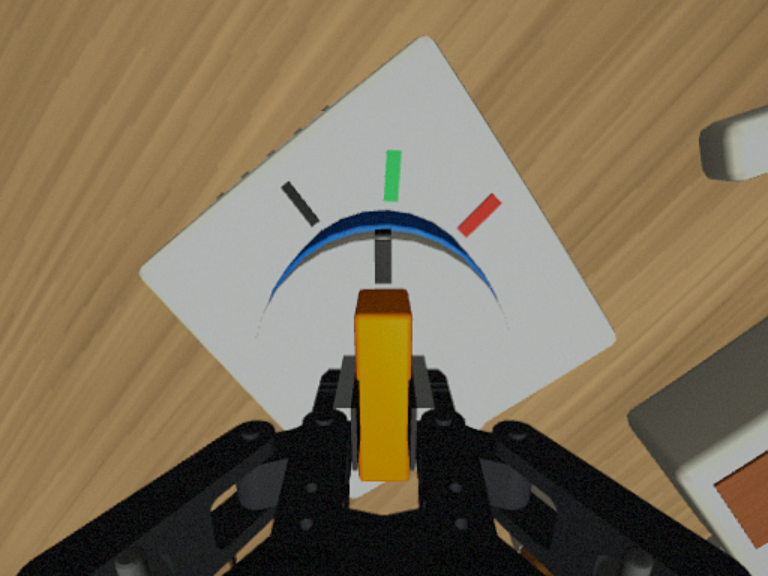

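The arrow (384,255) is just short of the green line (393,175): about 3.7° to go by measurement.

Call:
servo_tool(claw=[0,0,0,0,0], offset=[[0,0,0],[0,0,0],[0,0,0],[0,0,0],[0,0,0]], rotation=[[0,0,-0.025],[0,0,-0.05],[0,0,-0.062],[0,0,-0.062],[0,0,-0.062]])

```text
clock: 22.4
ee_pos: [0.592, 0.0174, 0.2929]
tcp_rot: [2.973, 1.012, -0.002]
wrist_force: [-3.3, -4.7, 4.1]
finger_gap: 0.0157
```

```bash
python3 - <<'E'
from lidfit import *
s=status.observe(); M=R.from_rotvec(s["tcp_rot"]).as_matrix(); e=s["ee_pos"]; print(s["clock"],e,np.degrees(np.arctan2(M[1,0],M[0,0])),s["wrist_force"],s["torque"],s["finger_gap"],s["joints"][5])
c=cam("wrist"); save(c,"w13",1.5); sv(c,"w13.npz"); L=lidfit(c,e,.1125)
X=cloud(c); Z=X[...,2]; rr=np.hypot(X[...,0]-.592,X[...,1]-.0186); hz=(rr>.055)&(rr<.09)&(abs(Z-.05)<.008); k=cols(c["img"])
for n in k:
    nn,l,st,cc=cv2.connectedComponentsWithStats((k[n]&hz).astype(np.uint8))
    for i in range(1,nn):
        if st[i,4]>60: p=at_z(c,cc[i],.05)[0]; print(n,p.round(4),np.degrees(np.arctan2(p[1]-.0186,p[0]-.5919)).round(1))
E
```

```text
22.4 [0.59195562 0.01744136 0.29293714] 37.583443188375995 [-3.25712684 -4.69687319  4.05283658] [-0.66496336  0.53014633  0.30409137] 0.015674335315194656 -0.7428397606431043
lid [0.59168966 0.0189821  0.04933905] 354 bar [0.59205151 0.01870412] [17.28987274 63.65570068] 38.06555938720703 line -45.990116
arrow [0.56631201 0.05143581] 128.02415351659096
tilt [-0.00138144 -0.00085964  0.11306343]
red [0.5949 0.0867 0.05  ] 87.5
green [0.5502 0.0727 0.05  ] 127.6
black [0.5254 0.0333 0.05  ] 167.6
```

View pics/w13.png

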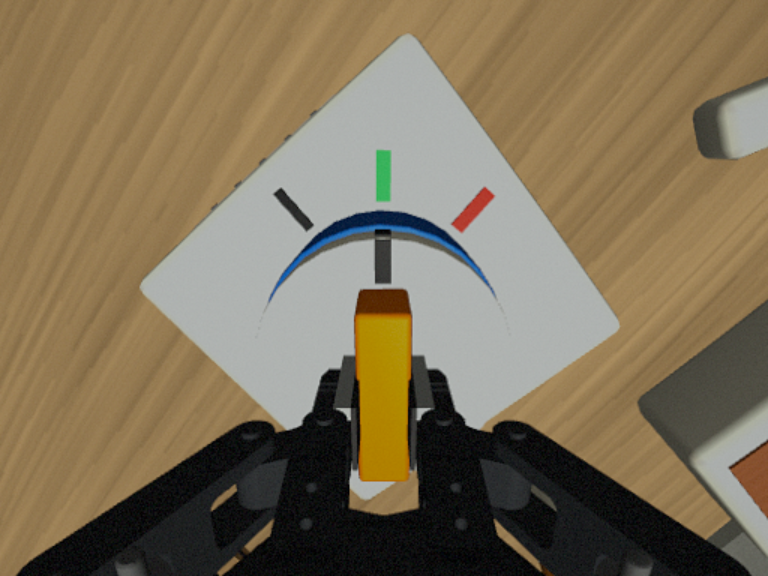

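The arrow (383,256) points straight at the green line (383,175): 128.0° against 127.6°. I'll hold half a second and confirm nothing else moved.

Call:
servo_tool(claw=[0,0,0,0,0], offset=[[0,0,0],[0,0,0],[0,0,0],[0,0,0],[0,0,0]], rotation=[[0,0,-0.003],[0,0,-0.003],[0,0,-0.003],[0,0,-0.003],[0,0,-0.003]])

```text
clock: 22.95
ee_pos: [0.592, 0.0175, 0.2929]
tcp_rot: [2.974, 1.008, -0.002]
wrist_force: [-3.4, -3.5, 3.8]
finger_gap: 0.0159
```

```bash
python3 - <<'E'
from lidfit import *
s=status.observe(); e=s["ee_pos"]; print(s["clock"],e,s["wrist_force"],s["torque"],s["finger_gap"])
c=cam("wrist"); lidfit(c,e,.1125)
c=cam("top"); save(c,"top2",1.5)
E
```

```text
22.95 [0.59195518 0.01748929 0.29294687] [-3.407952   -3.50298246  3.83979045] [-0.65370038  0.53632935  0.36715406] 0.015895478076202698
lid [0.59169153 0.01906595 0.0493262 ] 354 bar [0.59206021 0.01873834] [17.33406982 64.16727295] 37.92546081542969 line -46.26241
arrow [0.56642201 0.05156942] 127.86294293564299
tilt [-0.0019278  -0.00096851  0.11339854]
```

View pics/top2.png

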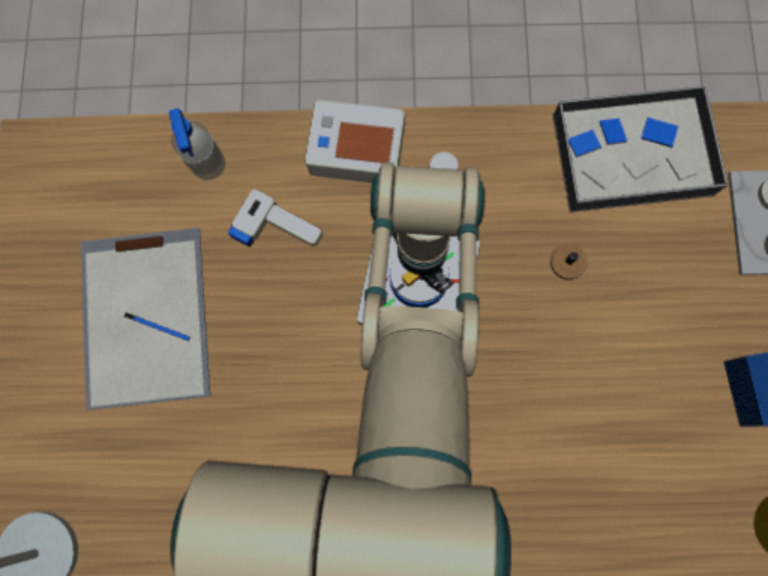

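Used cartridge (569,261), thermometer, pen and the rest stand where they were; the oximeter and most of the jar are hidden by the arm. Handing in while gripping.

```bash
python3 -c "
from workcell import order
print(order.job_done())"
```

```text
the job is handed in; nothing more can be done
None
```

I loaded the sampler in the order asked and handed it in at about 23 s on the robot's clock, with the gripper still holding the lid on the green marks.

- **Cartridge:** it stands flat in the well, with its disc top measured at 65.4 mm (66 expected) and a tilt of 0.3 %.
- **Spacer:** it lies flat on the cartridge, flange down round the stem, about 2 mm off-centre. Its flange top measured 70.0 mm; 71 was expected, and the depth readings run about 0.7 mm low.
- **Lid:** it went down through the slots and sits on the rim, with its cap top about 1 mm under the expected 113 mm. I turned it clockwise until the arrow read 127.9°. The green mark measured 127.6°, so the lid is about 0.3° short of it and well short of the catch. It held there through the last half second, at 110 N grip against about 0.3 N m of spring torque.

**Not fully checked:** in the final top view the used cartridge, thermometer and pen look unmoved. The arm hid the oximeter and most of the amber jar, so I did not recheck those at the end. The oximeter was last seen when I approached the lid, the jar earlier still. I saw no sign of contact with either. No measurement failed; the first network point estimates were up to 2–3 cm off in places, so I used depth and geometric fits instead.

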